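# Open a square glass jar one-handed in the shelf organiser

## Robot

A 7-joint arm with a two-finger parallel gripper is mounted at the origin on the work surface. World frame = base frame: x ahead of the robot, y to its left, z up, the work surface at z = 0. Lengths are in m, angles in rad, forces in N, time in s.
With the tool pointing down it reaches from about 0.375 to 0.925 m from the base axis. Payload 3.1 kg.
Tool frame: the origin (TCP) lies on the centre line of the jaws, within the pads' length; the fingertips stand 11 mm ahead of it and the grasp point (between the pads) lies 8 mm behind it (ctrl.tip_reach is the distance from the TCP to the fingertips, in m); z points along the fingers, y is the line along which they close (so a half turn about z gives the same grasp; the last joint's range is limited). The gripper opens to 85 mm and grips with 20 to 120 N. Pads are 22 mm wide; open, the fingers measure 114 mm over their backs; the gripper's body (76 mm by 85 mm) begins 54 mm behind the grasp point. The pads swing forward as they close: fully open they stand 13 mm farther back than shut.
Start: joints at [1.177, 0.383, 0.044, 1.598, -0.018, 1.161, -0.05], TCP at [0.189, -0.622, 0.242] pointing down, gripper open.
Joint ranges: [-2.61, 2.61], [-0.41, 2.15], [-1.48, 1.57], [0, 2.5], [-1.57, 4.71], [0.05, 1.97], [-2.85, 2.85]. Speed limits (rad/s): [2.79, 2.79, 3.14, 3.14, 3.14, 3.14, 3.14].

## Interface

Orientations are given as a unit quaternion [w, x, y, z].
In Python, from station import ctrl gives the robot as it stands. The module is installed in compiled form; this text tells all that it offers. Calls block until the motion is done:
- ctrl.movep(position, orientation): joint-space move of the TCP to a pose.
- ctrl.servo_line(position, rotation=None, max_speed=0.15, contact_N=None): straight line of the TCP; rotation=None keeps the orientation; max_speed is the mean speed in m/s. With contact_N (N) it stops when the force on the tool has changed by that much, and returns True; else False.
- ctrl.set_joints(angles): joint-space move.
- ctrl.command_gripper(opening, newtons=None): finger opening in m; newtons is the grip in N (None keeps the last); returns when the fingers have stopped.
- ctrl.sleep(seconds).
- ctrl.solve_ik(position, orientation): joint angles nearest the present ones, or None.
- ctrl.get_state(): the state.
- ctrl.grab_frame(name): name is "side" or "top" or "wrist"; returns the picture (400x640x3 uint8, red, green, blue); there is no depth.
- ctrl.camera_params(name): a dict with "fx", "fy", "cx", "cy" (pixels), "rvec" (rotation vector, rad) and "tvec" (3), from world to camera coordinates, as OpenCV has them. Camera axes: x right, y down, z forward; pixel columns grow to the right and rows downward; lengths in m; the calibration is good to about 2 mm. A picture is of the moment at which its call begins: read the wrist's pose just before it. camera_params takes no time and is no camera call; for the wrist camera it gives the pose at the moment of the call.
A pose or a line that the arm cannot do raises ctrl.IKError and nothing moves.
- ctrl.sign_off(): hands the job in; it is judged then, once.
The state is a dict: "t": time; "joint_positions": joint angles; "qd": joint speeds; "tau": joint torques, N m; "tool_pos": TCP position; "orientation": TCP orientation; "ft_force": force on the tool from outside, world axes, zero at the start; "wrist_torque": the same for the moment, N m; "width": finger opening in m; "finger_force": force on a finger pad.
Only numpy, scipy, OpenCV 4.12 (cv2) and the standard library are available. Lean on these libraries where they do the work, as an engineer would, in place of code of your own. Each camera call takes 0.05 s, during which the arm holds its last target. There are 200 camera calls.

## Task

The square glass jar stands on the turntable, where it would only spin round with its lid. Take it gently, since the glass is thin, and set it down softly, lid still on, right down in the square well of the shelf organiser, which keeps it from turning. There unscrew the tight lid anticlockwise until its thread lets go, without forcing it on past that, leaving the jar down in the well, and finish still holding the lid level in the gripper, straight above the jar's mouth and clear of it by a centimetre or two; do not knock over the shampoo bottle or the toothbrush cup.

Things in the scene. Friction and masses are not known exactly. Their poses are not given: they have to be found in the camera images.
- jar_center (a point): Centre of the jar's body, 23 mm above its underside; x, y square to its flat sides, z up. Loose square jar of thin white glass, about 0.3 kg in all; body 60 x 60 x 46 mm high (lowest 4 mm drawn in to 55 mm), 73 mm high with its lid. The glass bears a grip of at most 40 N per finger and no hard knock when set down. It starts on the turntable, its underside 16 mm above the shelf.
- jar_mouth (a point): Centre of the rim of the jar's round neck, 45 mm above jar_center. The neck is 44 mm in diameter, with three short raised threads outside; a springy sealing ring on its rim pushes the lid up against them, so the lid is tight: about 0.5 to 1 N m to start it, less once it is loose. It takes a firm grip on the lid (40 N or more is safe there) and a steady turn about the upright axis.
- lid_center (a point): Centre of the lid: a loose round ribbed aluminium screw cap, 58 mm in diameter, 22 mm high, 60 g; z up. Closed, this point is 6 mm below jar_mouth and the lid's rim 5 mm above the square body. Seen from above it unscrews anticlockwise: it lifts off after about 55 degrees of turn on the jar; at about 95 the next threads stop it, so turn it 65 to 90. It stays as turned when let go.
- well (a point): Centre of the floor of the square well in the organiser. The well is 64 x 64 mm, 20 mm deep, with upright walls, its floor 8 mm above the shelf; x and y axes square to its walls. A jar standing in it has jar_center 23 mm above this point and can turn only about 4 degrees either way.
- organiser: Grey stoneware organiser fixed on the shelf, 100 mm (x) x 190 mm (y) x 28 mm high, with the square well 40 mm to the -y side of its centre and three small round toothbrush holes on the +y side. Origin at the centre of its underside, on the shelf. The shelf's top is 120 mm above the work surface.
- turntable: Base of the round grey plastic turntable on the shelf, origin on its axis at the shelf's top. Its disc, 240 mm in diameter and with its top 16 mm above the shelf, spins freely. It carries the jar, the shampoo bottle and the soap saucer.
- shampoo: Closed grey-green shampoo bottle standing on the turntable, 58 mm in diameter, 165 mm high, origin at the centre of its underside. A bystander.
- soap_saucer: Blue ceramic soap saucer with a bar of soap on the turntable, 80 mm in diameter, 23 mm high with the soap, origin at the centre of its underside. A bystander.
- brush_cup: Orange toothbrush cup with two brushes, on the shelf's end, 68 mm in diameter, cup 95 mm high (brushes to 170 mm), origin at the centre of its underside. A bystander.
There are look-alikes about, which are no part of the job. Leave any green or red look-alike of the part that bears lid_center alone.

How it is judged:
On the way, in this order (a step that is already met when the one before it is completed fails the run):
1. the closed jar stands down in the organiser's square well, its lid still screwed on (horizontal distance between jar_center and well below 0.005 m and z of jar_center in the frame of well below 0.026 m and angle between jar_center's own z axis and vertical below 0.06 rad and z of lid_center in the frame of jar_mouth below -0.001 m), for 0.2 s.
2. the lid is off its thread and clear of the neck, with the jar still down in the well (horizontal distance between jar_center and well below 0.005 m and z of jar_center in the frame of well below 0.026 m and angle between jar_center's own z axis and vertical below 0.06 rad and z of lid_center in the frame of jar_mouth above 0.013 m), for 0.1 s.
At the end, for the whole second after the job is handed in: The jar stands down in the square well (within 5 mm sideways, 3 mm in height, upright), and the lid is held still in the fingers, level within 0.15 rad, straight above the mouth within 12 mm, its lower rim 2 to 35 mm above the rim of the neck and touching the jar nowhere (all of step 2 and z of lid_center in the frame of jar_mouth below 0.046 m and horizontal distance between lid_center and jar_mouth below 0.012 m and angle between lid_center's own z axis and vertical below 0.15 rad and contact force between lid and the fingers above 1 N and contact force between lid and jar below 0.1 N and linear speed of lid below 0.02 m/s); the arm keeps its last pose, push and grip.
It fails at once if the glass jar is squeezed or struck by the fingers too hard (contact force between jar and the fingers above 100 N).
It fails at once if the jar is dropped (linear speed of jar above 0.35 m/s and contact force between each of jar, lid and the fingers below 0.2 N).
It fails at once if the jar is banged or jammed into the organiser (contact force between jar and organiser above 120 N).
It fails at once if the jar is tipped over (angle between jar_center's own z axis and vertical above 0.6 rad).
It fails at once if the shampoo bottle or the toothbrush cup is knocked over (angle between any of shampoo, brush_cup's own z axis and vertical above 0.5 rad).
It also fails if it takes over 61 s, if anything falls off the work surface, if the arm or the gripper's body presses on something with over 40 N, if the wrist force passes 120 N, or if a joint passes its speed limit or range.

## Working session

There is one attempt and no reset: what is moved stays moved. The work goes in short steps, each a Python script; the robot and the scene stay as the last script left them, time stands still between calls to the robot, and variables do not carry over. Pictures are saved under pics/ and viewed, at most 10 in all, crops included, and the job is handed in when it is done.

```bash
mkdir -p pics; python3 - <<'E'
from station import ctrl
import cv2,numpy as np
for n in("top","side"):
    im=ctrl.grab_frame(n); cv2.imwrite(f"pics/{n}0.png",im[:,:,::-1]); p=ctrl.camera_params(n)
    R=cv2.Rodrigues(np.array(p["rvec"]))[0]; print(n,p["fx"],p["cx"],p["cy"],-R.T@np.array(p["tvec"]).ravel(),R.tolist())
print(ctrl.get_state())
E
```

```text
top 459.09898448656355 319.4781475710867 202.5292632801407 [0.30398446 0.07111053 1.19329533] [[-0.010969232713353927, -0.9999131428094715, -0.007306351385319695], [-0.9868530004533579, 0.012003656911926286, -0.1611740292880519], [0.16124773309998913, 0.005442339352359701, -0.9868989560803519]]
side 450.01288954993544 323.1473435258193 206.73987383554385 [0.11427168 0.8339484  1.05296686] [[-0.9078935678093197, -0.4190642058862289, -0.01069863895122039], [-0.30172931534288266, 0.6709815608911177, -0.6773058136520271], [0.2910132124031133, -0.6116934986486806, -0.7356237991784639]]
{'t': 0.1, 'joint_positions': array([ 1.17717232,  0.38375636,  0.04381681,  1.5994338 , -0.01787848,
        1.16122853, -0.04988972]), 'qd': array([-6.76743655e-04, -1.80614989e-03, -4.41763526e-04, -2.21518458e-03,
       -6.33493109e-04, -1.71565976e-03,  1.92149436e-05]), 'tau': array([ 2.75124119e-03, -4.34727466e+01,  1.02923289e+00, -2.50454628e+01,
        1.07571948e-02,  5.43669274e-03, -2.39908258e-05]), 'tool_pos': array([ 0.18925205, -0.62095518,  0.24100263]), 'orientation': array([-1.19143153e-03,  9.89071604e-01,  1.47430935e-01, -2.48289519e-04]), 'ft_force': array([-0.04018942, -1.03004304, -0.09412091]), 'wrist_torque': array([ 0.01456909, -0.04497688,  0.00478562]), 'finger_force': 0.0, 'width': 0.08497452505853993}
```

View pics/top0.png

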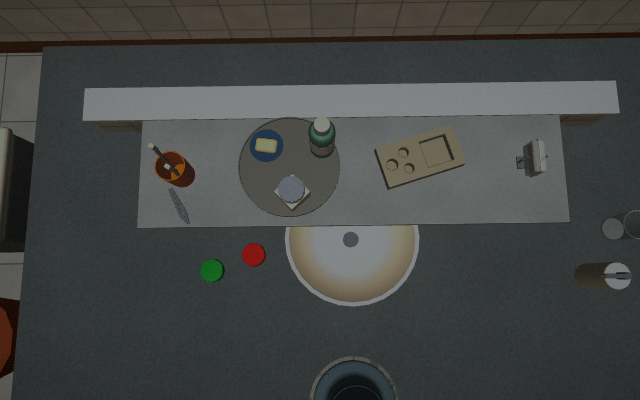

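View pics/side0.png

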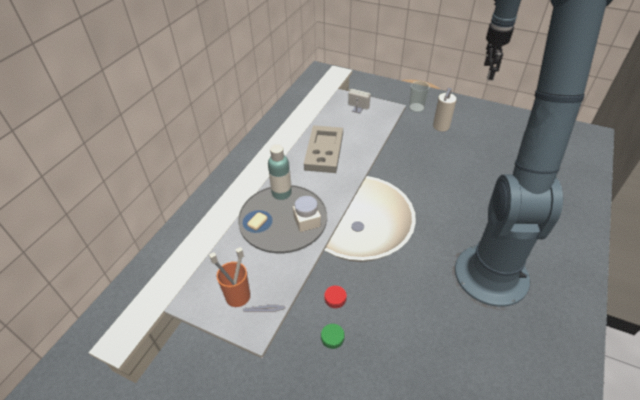

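Top view: jar lid at (291,189) on the jar body, turned about 45° in the image. The well is around (437,151), at the right end of the organiser, and the shampoo is at (321,135). Next I'll get rough positions, then close wrist looks over both places.

```bash
cat > h.py <<'E'
from station import ctrl
import cv2,numpy as np
from scipy.spatial.transform import Rotation as Ro
def cam(n):
    p=ctrl.camera_params(n); R=cv2.Rodrigues(np.array(p["rvec"]))[0]; return p,R,-R.T@np.array(p["tvec"]).ravel()
def ray(c,uv,z):
    p,R,C=c; d=R.T@np.array([(uv[0]-p["cx"])/p["fx"],(uv[1]-p["cy"])/p["fy"],1.]); return C+d*(z-C[2])/d[2]
def q(yaw): # tool down, tool y axis (closing) at world angle yaw
    y=np.array([np.cos(yaw),np.sin(yaw),0]); z=np.array([0,0,-1.]); x=np.cross(y,z)
    a=Ro.from_matrix(np.c_[x,y,z]).as_quat(); return a[[3,0,1,2]]
def yaw(): 
    a=ctrl.get_state()["orientation"]; y=Ro.from_quat(np.r_[a[1:],a[0]]).as_matrix()[:,1]; return np.arctan2(y[1],y[0])
E
python3 - <<'E'
from h import *
c=cam("top")
print("lid",ray(c,(291,188),.209)); print("well",ray(c,(437,151),.148),ray(c,(437,151),.128)); print("shampoo top",ray(c,(321,124),.301)); print("turntable",ray(c,(289.5,167),.136))
s=cam("side"); print("lid side",ray(s,(306,204),.209))
print(ctrl.tip_reach,yaw())
w=cam("wrist"); st=ctrl.get_state(); a=st["orientation"]; T=Ro.from_quat(np.r_[a[1:],a[0]]).as_matrix()
print("cam in tool",T.T@(w[2]-st["tool_pos"]), T.T@w[1].T[:,2],w[0])
lid=ray(c,(291,188),.209); we=ray(c,(437,151),.138)
for nm,p in(("lid",lid),("well",we)):
  for z in(.24,.3,.36,.42):
    r=[]
    for d in range(-180,180,20):
        j=ctrl.solve_ik([p[0],p[1],z],q(np.radians(d))); r.append((d,None if j is None else round(j[6],2)))
    print(nm,z,r)
E
```

```text
lid [0.49772462 0.13839981 0.209     ]
well [ 0.59388238 -0.20011689  0.148     ] [ 0.5994291  -0.20530638  0.128     ]
shampoo top [0.61092991 0.07117984 0.301     ]
turntable [0.56271594 0.1468897  0.136     ]
lid side [0.49227113 0.14153208 0.209     ]
0.011 -1.2748556400159448
cam in tool [ 0.07424546  0.00030473 -0.13152064] [-2.92652101e-01  4.88878362e-04  9.56218860e-01] {'fx': 343.60238599397024, 'fy': 343.60238599397024, 'cx': 319.83919162294575, 'cy': 200.19801382178355, 'rvec': array([-2.32602388,  1.71968434,  0.26012146]), 'tvec': array([-0.64901226, -0.03933393,  0.37910186])}
lid 0.24 [(-180, np.float64(2.48)), (-160, np.float64(-2.71)), (-140, np.float64(-2.54)), (-120, np.float64(-2.62)), (-100, np.float64(-2.27)), (-80, np.float64(-1.92)), (-60, np.float64(-1.59)), (-40, np.float64(-1.26)), (-20, np.float64(-0.92)), (0, np.float64(-0.58)), (20, np.float64(-0.23)), (40, np.float64(0.12)), (60, np.float64(0.47)), (80, np.float64(0.82)), (100, np.float64(1.18)), (120, np.float64(1.44)), (140, np.float64(1.78)), (160, np.float64(2.13))]
lid 0.3 [(-180, np.float64(2.57)
[... 2529 characters left out ...]
at64(-0.18)), (0, np.float64(0.16)), (20, np.float64(0.49)), (40, np.float64(0.84)), (60, np.float64(1.19)), (80, np.float64(1.52)), (100, np.float64(1.86)), (120, np.float64(1.98)), (140, np.float64(2.33)), (160, np.float64(-2.74))]
well 0.42 [(-180, np.float64(-2.44)), (-160, np.float64(-2.57)), (-140, np.float64(-2.22)), (-120, np.float64(-1.88)), (-100, np.float64(-1.54)), (-80, np.float64(-1.19)), (-60, np.float64(-0.84)), (-40, np.float64(-0.5)), (-20, np.float64(-0.17)), (0, np.float64(0.17)), (20, np.float64(0.5)), (40, np.float64(0.85)), (60, np.float64(1.2)), (80, np.float64(1.54)), (100, np.float64(1.88)), (120, np.float64(2.01)), (140, np.float64(2.36)), (160, np.float64(-2.79))]
```

```bash
cat >> h.py <<'E'
def look(name):
    c=cam("wrist"); im=ctrl.grab_frame("wrist"); cv2.imwrite(f"pics/{name}.png",im[:,:,::-1]); np.save(f"pics/{name}.npy",np.array([c[0]["rvec"],c[0]["tvec"]])); return im
def lcam(name):
    r,t=np.load(f"pics/{name}.npy"); R=cv2.Rodrigues(r)[0]; p=dict(ctrl.camera_params("wrist")); return p,R,-R.T@t
E
python3 - <<'E'
from h import *
st=ctrl.get_state(); p=st["tool_pos"]
ctrl.servo_line([p[0],p[1],.4],max_speed=.2)
ctrl.movep([.59,-.2,.33],q(np.radians(-73))); ctrl.sleep(.3)
look("well1")
ctrl.movep([.497,.138,.40],q(np.radians(-73))); ctrl.sleep(.3)
look("jar1")
a,b=cv2.imread("pics/well1.png"),cv2.imread("pics/jar1.png")
print(ctrl.get_state()["t"])
E
```

```text
5.1833
```

View pics/well1.png

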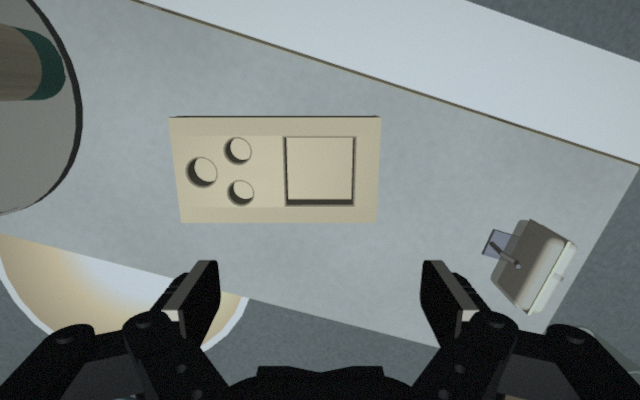

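View pics/jar1.png

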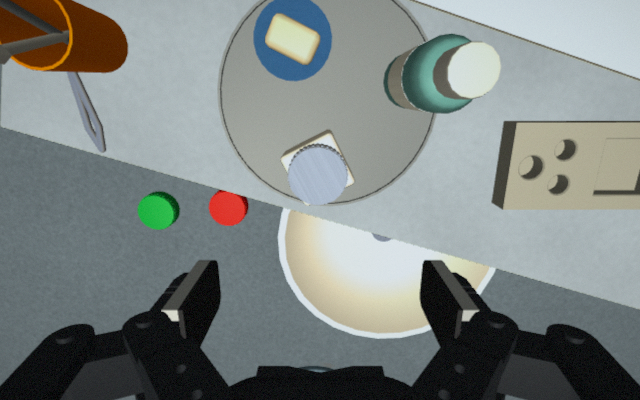

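Wrist well view: well rim corners are about (285,137), (355,137), (354,206) and (285,205). Jar view: lid disc centre is about (318,175), with body corners near (328,131), (282,161) and (354,183). I'll zoom both in one picture.

```bash
python3 - <<'E'
import cv2,numpy as np
a=cv2.imread("pics/well1.png")[120:220,270:370];b=cv2.imread("pics/jar1.png")[120:220,268:368]
cv2.imwrite("pics/zoom.png",np.hstack([cv2.resize(x,(400,400),interpolation=cv2.INTER_CUBIC) for x in(a,b)]))
E
```

```text
(no output)
```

View pics/zoom.png

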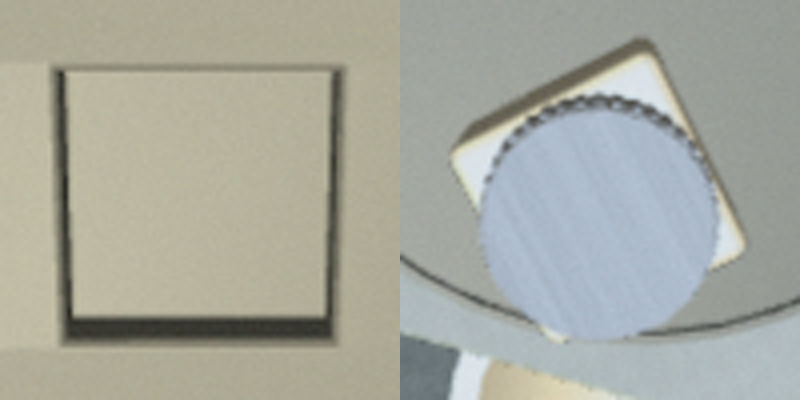

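```bash
python3 - <<'E'
from h import *
c=lcam("well1"); W=np.array([ray(c,(270+x/4,120+y/4),.148) for x,y in((53,67),(343,67),(336,343),(64,343))])
print(W,W.mean(0)); e=np.roll(W,-1,0)-W; print(np.linalg.norm(e,axis=1),np.degrees(np.arctan2(e[:,1],e[:,0])))
c=lcam("jar1"); J=np.array([ray(c,(268+x/4,120+y/4),.182) for x,y in((255,55),(345,245),(157,340),(55,155))])
print(J,J.mean(0)); e=np.roll(J,-1,0)-J; print(np.linalg.norm(e,axis=1),np.degrees(np.arctan2(e[:,1],e[:,0])))
L=ray(c,(268+50,120+56.25),.209); print("lid",L, np.linalg.norm(ray(c,(268+20.25,176.2),.209)-ray(c,(268+79.75,176.2),.209)))
E
```

```text
[[ 0.61686338 -0.15829023  0.148     ]
 [ 0.63602515 -0.22091658  0.148     ]
 [ 0.57347728 -0.24039652  0.148     ]
 [ 0.5543983  -0.17802815  0.148     ]] [ 0.59519103 -0.19940787  0.148     ]
[0.06549224 0.0655111  0.06522133 0.06550933] [ -72.98747495 -162.70129405  107.00929156   17.53566403]
[[0.53637752 0.13605691 0.182     ]
 [0.49649945 0.09877967 0.182     ]
 [0.45713607 0.13842197 0.182     ]
 [0.49729304 0.17744405 0.182     ]] [0.49682652 0.13767565 0.182     ]
[0.05458803 0.0558658  0.05599379 0.05692532] [-136.93065343  134.79771231   44.17881993  -46.63905245]
lid [0.49659771 0.13825471 0.209     ] 0.05712851966716586
```

Measurements agree: well sides 65 mm, lid 57 mm, and the jar position matches both top and side views. I'll check where the open fingertips really are, using the wrist image, since the pads swing.

```bash
python3 - <<'E'
from h import *
w=cam("wrist"); st=ctrl.get_state(); a=st["orientation"]; T=Ro.from_quat(np.r_[a[1:],a[0]]).as_matrix()
for x in(.011,-.011):
  for z in(-.03,-.02,-.01,-.002,.004,.011):
    P=w[1]@(st["tool_pos"]+T@np.array([x,.0425,z])-w[2]); print(x,z,(w[0]["fx"]*P[:2]/P[2]+[w[0]["cx"],w[0]["cy"]]).round(0))
im=cv2.imread("pics/jar1.png")[240:360,400:520]; cv2.imwrite("pics/tip.png",cv2.resize(np.clip(im.astype(float)*2,0,255).astype(np.uint8),(480,480)))
E
```

```text
0.011 -0.03 [445. 292.]
0.011 -0.02 [435. 277.]
0.011 -0.01 [427. 264.]
0.011 -0.002 [421. 255.]
0.011 0.004 [417. 249.]
0.011 0.011 [413. 242.]
-0.011 -0.03 [438. 346.]
-0.011 -0.02 [430. 328.]
-0.011 -0.01 [422. 312.]
-0.011 -0.002 [417. 301.]
-0.011 0.004 [413. 293.]
-0.011 0.011 [409. 285.]
```

View pics/tip.png

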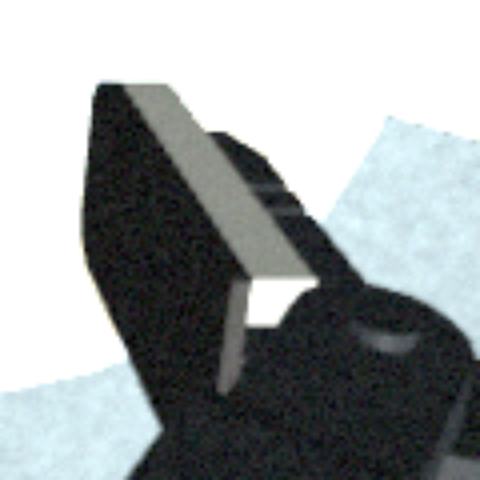

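Open tips sit about 5 mm behind the TCP, so at 58 mm they should be about 3 mm ahead of it. I'll grip the aluminium lid rather than the glass, with the tips kept above the body (z = 0.182), and carry the closed jar by it.

```bash
python3 - <<'E'
from h import *
yg=np.radians(43.8); p=np.array([.4967,.138])
f=lambda t:print(t,{k:np.round(ctrl.get_state()[k],4) for k in("t","tool_pos","ft_force","width","finger_force")})
ctrl.command_gripper(.085,100)
ctrl.movep([*p,.40],q(yg)); ctrl.servo_line([*p,.24],max_speed=.12)
print(ctrl.servo_line([*p,.192],max_speed=.05,contact_N=6)); f("down")
ctrl.command_gripper(.05,100); f("grip")
ctrl.servo_line([*p,.20],max_speed=.03); ctrl.servo_line([*p,.36],max_speed=.12); ctrl.sleep(.2); f("up")
yp=np.radians(17.2); ctrl.movep([.5952,-.1994,.36],q(yp)); ctrl.servo_line([.5952,-.1994,.26],max_speed=.1); ctrl.sleep(.2); f("over")
look("over")
E
```

```text
False
down {'t': np.float64(9.7583), 'tool_pos': array([0.4971, 0.1381, 0.1924]), 'ft_force': array([-0.1446, -0.5089, -0.3369]), 'width': np.float64(0.0849), 'finger_force': np.float64(0.0)}
grip {'t': np.float64(10.1417), 'tool_pos': array([0.4974, 0.1383, 0.193 ]), 'ft_force': array([-1.0391, -0.5871,  4.7832]), 'width': np.float64(0.0554), 'finger_force': np.float64(105.2908)}
up {'t': np.float64(12.2417), 'tool_pos': array([0.4964, 0.1379, 0.3593]), 'ft_force': array([-0.5298, -1.0052, -4.0497]), 'width': np.float64(0.0552), 'finger_force': np.float64(106.0024)}
over {'t': np.float64(14.9167), 'tool_pos': array([ 0.5957, -0.1995,  0.2609]), 'ft_force': array([-0.7195, -0.404 , -3.6799]), 'width': np.float64(0.0551), 'finger_force': np.float64(106.0068)}
```

View pics/over.png

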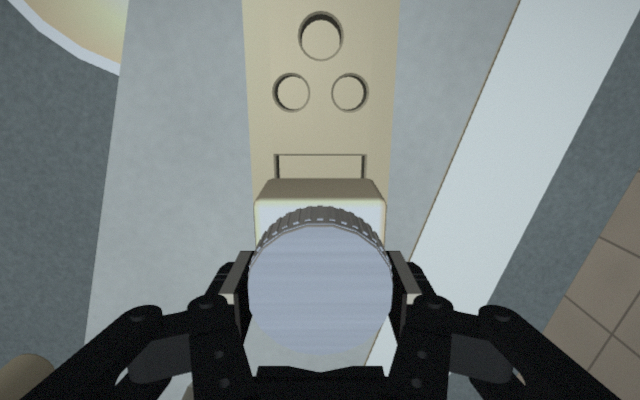

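The jar is held by the lid and looks square to the organiser: body edge corners at (258,200) and (384,200), lid centre at about (320,288). I'll check the jar centre in hand against the well.

```bash
python3 - <<'E'
from h import *
im=cv2.imread("pics/over.png").astype(int); m=((im[:,:,0]-im[:,:,2]>12)&(im.sum(2)>300)).astype(np.uint8)
m[:190]=0; m[:,:240]=0; m[:,400:]=0
m=cv2.morphologyEx(m,cv2.MORPH_OPEN,np.ones((5,5)))
k=max(cv2.findContours(m,0,1)[0],key=cv2.contourArea); e=cv2.fitEllipse(cv2.convexHull(k)); print(e)
c=lcam("over"); z=.2609-.193+.209
print("lid",ray(c,e[0],z)); a,b=ray(c,(257,201),z-.027),ray(c,(385,201),z-.027); d=b-a
print(a,b,np.linalg.norm(d),np.degrees(np.arctan2(d[1],d[0])))
n=np.array([-d[1],d[0],0])/np.linalg.norm(d); mid=(a+b)/2; print("centre from edge",mid+.03*n,mid-.03*n)
w1=ray(c,(275,154),.148);w2=ray(c,(366,154),.148);d=w2-w1;print(w1,w2,np.linalg.norm(d),np.degrees(np.arctan2(d[1],d[0])));n=np.array([-d[1],d[0],0])/np.linalg.norm(d);print("well",(w1+w2)/2-.032*n)
E
```

```text
((328.36822509765625, 301.43695068359375), (138.3250274658203, 171.1094512939453), 129.73580932617188)
lid [ 0.59915862 -0.20047537  0.2769    ]
[ 0.56041221 -0.17871087  0.2499    ] [ 0.61346894 -0.16223192  0.2499    ] 0.05555692804038798 17.254322024185413
centre from edge [ 0.57804217 -0.14182147  0.2499    ] [ 0.59583898 -0.19912132  0.2499    ]
[ 0.55489814 -0.17664994  0.148     ] [ 0.6169853  -0.15735575  0.148     ] 0.06501600216955145 17.26313720245718
well [ 0.59543806 -0.19756131  0.148     ]
```

```bash
python3 - <<'E'
from h import *
f=lambda t:print(t,{k:np.round(ctrl.get_state()[k],4) for k in("t","tool_pos","ft_force","wrist_torque","width","finger_force")})
p=[.5949,-.1989]
ctrl.servo_line([*p,.215],max_speed=.08); ctrl.sleep(.2); f("a")
print(ctrl.servo_line([*p,.180],max_speed=.02,contact_N=6)); f("b"); ctrl.sleep(.3); f("c"); look("in")
E
```

```text
a {'t': np.float64(15.8833), 'tool_pos': array([ 0.5955, -0.199 ,  0.2159]), 'ft_force': array([ 0.5515, -0.4039, -3.7828]), 'wrist_torque': array([-0.0329, -0.0011,  0.0172]), 'width': np.float64(0.0552), 'finger_force': np.float64(106.0343)}
True
b {'t': np.float64(17.2333), 'tool_pos': array([ 0.5948, -0.1988,  0.1851]), 'ft_force': array([0.1112, 0.7281, 6.0943]), 'wrist_torque': array([-0.0127,  0.0376,  0.0059]), 'width': np.float64(0.0555), 'finger_force': np.float64(106.8138)}
c {'t': np.float64(17.5333), 'tool_pos': array([ 0.5947, -0.1988,  0.185 ]), 'ft_force': array([0.5664, 0.5523, 5.8702]), 'wrist_torque': array([ 0.0035,  0.017 , -0.0094]), 'width': np.float64(0.0555), 'finger_force': np.float64(106.8165)}
```

View pics/in.png

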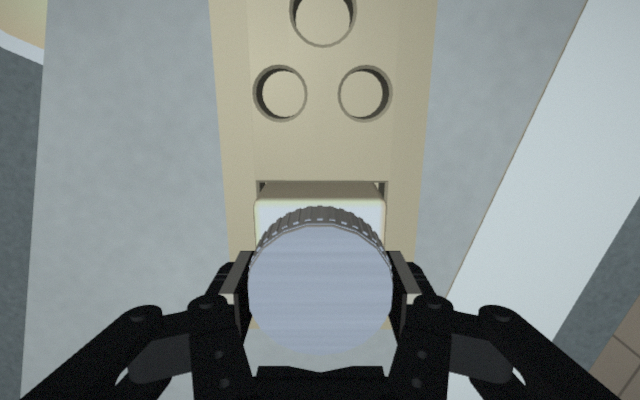

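Jar is seated at z = 0.185, the height expected with its underside on the well floor, and sits evenly inside the rim. Now I'll unscrew.

```bash
python3 - <<'E'
from h import *
f=lambda t:print(t,{k:np.round(ctrl.get_state()[k],3).tolist() for k in("t","tool_pos","ft_force","wrist_torque","width","finger_force")},round(np.degrees(yaw()),1))
ctrl.command_gripper(.05,120)
p=ctrl.get_state()["tool_pos"]; p=[.5949,-.1989,p[2]-.0005]
for i,d in enumerate(np.arange(4,83,6)):
    ctrl.servo_line(p,q(np.radians(17.2+d)),max_speed=.03); ctrl.sleep(.1); f(round(d,1))
look("turned")
E
```

```text
4 {'t': 18.167, 'tool_pos': [0.596, -0.2, 0.185], 'ft_force': [1.823, -1.854, 1.044], 'wrist_torque': [-0.306, -0.376, -0.044], 'width': 0.055, 'finger_force': 127.741} 21.1
10 {'t': 18.525, 'tool_pos': [0.596, -0.199, 0.186], 'ft_force': [2.139, -2.196, 4.195], 'wrist_torque': [-0.343, -0.269, -0.025], 'width': 0.055, 'finger_force': 127.997} 27.1
16 {'t': 18.883, 'tool_pos': [0.596, -0.199, 0.186], 'ft_force': [-0.073, -1.127, 6.378], 'wrist_torque': [-0.313, -0.236, 0.088], 'width': 0.055, 'finger_force': 128.265} 33.1
22 {'t': 19.242, 'tool_pos': [0.596, -0.199, 0.186], 'ft_force': [1.0, -1.928, 7.089], 'wrist_torque': [-0.203, -0.112, 0.057], 'width': 0.055, 'finger_force': 128.376} 39.1
28 {'t': 19.6, 'tool_pos': [0.596, -0.199, 0.186], 'ft_force': [0.292, -1.535, 7.113], 'wrist_torque': [-0.232, -0.094, 0.093], 'width': 0.055, 'finger_force': 128.461} 45.1
34 {'t': 19.958, 'tool_pos': [0.596, -0.199, 0.186], 'ft_force': [-0.165, -2.182, 7.383], 'wrist_torque': [-0.212, 0.014, 0.104], 'width': 0.055, 'finger_force': 128.535} 51.1
40 {'t': 20.317, 'tool_pos': [0.596, -0.199, 0.1
[... 649 characters left out ...]
5.2
64 {'t': 21.75, 'tool_pos': [0.596, -0.198, 0.187], 'ft_force': [0.816, 0.031, 8.879], 'wrist_torque': [-0.076, 0.008, 0.102], 'width': 0.055, 'finger_force': 128.688} 81.2
70 {'t': 22.108, 'tool_pos': [0.596, -0.198, 0.187], 'ft_force': [0.256, -0.578, 9.287], 'wrist_torque': [-0.055, 0.023, 0.066], 'width': 0.055, 'finger_force': 128.694} 87.2
76 {'t': 22.467, 'tool_pos': [0.596, -0.198, 0.187], 'ft_force': [-0.296, 1.053, 8.9], 'wrist_torque': [-0.025, 0.038, 0.092], 'width': 0.055, 'finger_force': 128.699} 93.2
82 {'t': 22.825, 'tool_pos': [0.596, -0.198, 0.187], 'ft_force': [0.541, -0.122, 9.127], 'wrist_torque': [-0.019, -0.033, 0.093], 'width': 0.055, 'finger_force': 128.701} 99.2
```

View pics/turned.png

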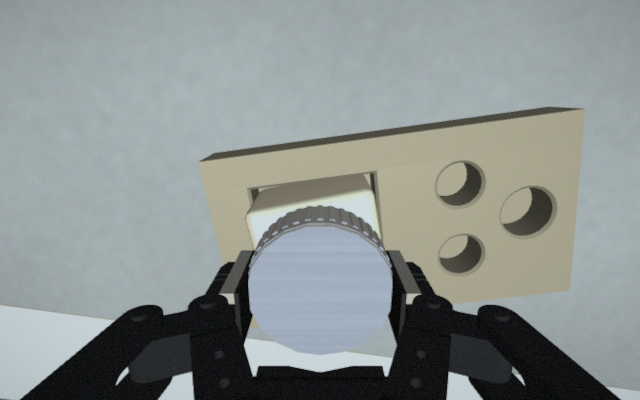

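The lid's brush lines stayed aligned with the jaws, so it turned the full 82° while the jar stayed in the well, turned only about 3°. Torque is now low, so I'll lift.

```bash
python3 - <<'E'
from h import *
f=lambda t:print(t,{k:np.round(ctrl.get_state()[k],3).tolist() for k in("t","tool_pos","ft_force","wrist_torque","width","finger_force")})
p=[.5953,-.1986]
print(ctrl.servo_line([*p,.200],max_speed=.02,contact_N=15)); ctrl.sleep(.2); f("a")
print(ctrl.servo_line([*p,.217],max_speed=.03,contact_N=8)); ctrl.sleep(.6); f("b")
im=look("off"); s=ctrl.grab_frame("side")[:,:,::-1]
cv2.imwrite("pics/fin.png",np.hstack([cv2.resize(im[100:400,180:580,::-1],(400,300)),cv2.resize(s[90:190,250:383],(400,300),interpolation=cv2.INTER_CUBIC)]))
E
```

```text
False
a {'t': 23.992, 'tool_pos': [0.595, -0.198, 0.2], 'ft_force': [0.976, 0.859, -0.815], 'wrist_torque': [0.061, -0.093, 0.03], 'width': 0.055, 'finger_force': 127.709}
False
b {'t': 25.308, 'tool_pos': [0.595, -0.199, 0.217], 'ft_force': [-0.031, 0.493, -0.352], 'wrist_torque': [0.056, 0.026, -0.019], 'width': 0.055, 'finger_force': 127.709}
```

View pics/fin.png

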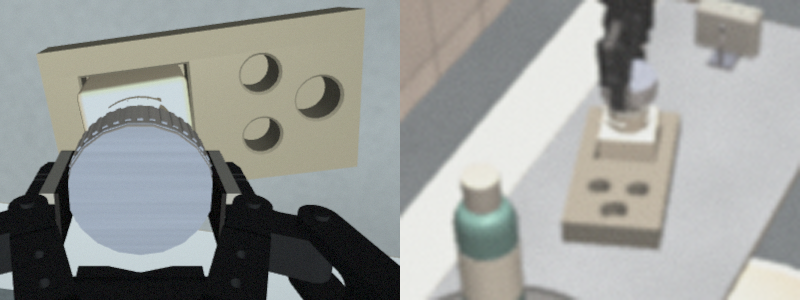

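The lid hangs free (only its weight is felt), about 15 mm above the neck. The jar is still down in the well, and the bottle is standing.

```bash
python3 -c "
from station import ctrl
print(ctrl.sign_off())"
```

```text
the job is handed in; nothing more can be done
None
```

The job is handed in: the jar stands in the well, and the unscrewed lid is held level about 15 mm above its mouth; no verdict came back.

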